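# Third hand at the craft table: hold a little frame against the sprung fence

### The arm

A 6-joint arm with a two-finger parallel gripper is mounted at the origin on the work surface. World frame = base frame: x ahead of the robot, y to its left, z up, the work surface at z = 0. Lengths are in m, angles in rad, forces in N, time in s.
With the tool pointing down it reaches from about 0.3 to 1 m from the base axis. Payload 5.1 kg.
Tool frame: the origin (TCP) lies on the centre line of the jaws, within the pads' length; the fingertips stand ahead of it and the grasp point (between the pads) is the TCP (arm.nose_length is the z of the fingertips in the tool frame, in m); z points along the fingers, y is the line along which they close (so a half turn about z gives the same grasp; the last joint's range is limited). The gripper opens to 95 mm and grips with 3 to 60 N. Pads are 20 mm wide; open, the fingers measure 119 mm over their backs; the gripper's body (75 mm by 180 mm) begins 59 mm behind the grasp point.
Start: joints at [-1.342, 0.124, 1.65, -0, 1.367, -0.083], TCP at [0.199, -0.619, 0.195] pointing down, gripper open.
Joint ranges: [-2.61, 2.61], [-1.02, 2.33], [0.03, 2.71], [-1.35, 4.49], [0.32, 2.68], [-2.91, 2.91]. Speed limits (rad/s): [2.57, 2.57, 3.14, 3.14, 3.14, 3.14].

### API

Orientations are given as [roll, pitch, yaw] about the fixed x, y, z axes, in that order (R = Rz(yaw) Ry(pitch) Rx(roll)).
In Python, from workcell import arm, grab_frame, job_done gives the robot as it stands.
- The arm moves only by the shell command python3 -m crank 'ROWS' [FORCE]. ROWS is JSON, one flat list of numbers, 7 for each row, row after row: the finger opening in m, from 0 to 0.0951, then the shift along the tool's x, y, z in m, then the turn, a rotation vector about the tool's x, y, z in degrees. In form: [fingers, dx, dy, dz, ax, ay, az, fingers, dx, dy, dz, ax, ay, az, ...]. A call has 1 to 20 rows; each row shifts and turns the commanded pose from where the row before left it, along the tool's axes as they then stand; what a row does not reach is not made up. A row lasts 1/8 s, in which the tool goes at most 62.5 mm and 10.7 degrees, less where a joint would pass 70% of its speed; a pose out of reach is approached as far as the arm can. A call with a gripper value outside its range is refused whole. The fingers move at their own pace and stop on an object; FORCE is the grip in N (left out, the last holds). Time passes only in rows, so rows that do not move let the fingers close. It gives the time, the measured TCP pose, the force, the opening and the grip force at its end, in the units of the state.
- arm.observe(): the state, without advancing time (a new reading comes with each control period).
- grab_frame(name): name is "scene" or "top" or "wrist"; returns a dict with "pixels" (384x512x3 uint8, red, green, blue), "range_z" (384x512 float32, m along the optical axis (not along the pixel's ray), 0 where there is no reading), "camera_matrix" (3x3 intrinsics, pixels), "T" (4x4, takes a point from camera to world coordinates). Camera axes: x right, y up, looking along -z (the intrinsics and any distortion apply to the point x, -y, -z); pixel columns grow to the right and rows downward; lengths in m; the calibration is good to about 2 mm. The wrist camera is an equidistant fisheye: a pixel r from the principal point sees the ray r / f radians off the axis. A picture is of the moment at which its call begins.
- job_done(): hands the job in; it is judged then, once.
The state is a dict: "time": time; "qpos": joint angles; "joint_vel": joint speeds; "effort": joint torques, N m; "tool_pos": TCP position; "orientation": TCP orientation; "contact_force": force on the tool from outside, world axes, zero at the start; "wrist_torque": the same for the moment, N m; "grip_width": finger opening in m; "finger_force": force on a finger pad.
Only numpy, scipy, OpenCV 4.12 (cv2) and the standard library are available. Lean on these libraries where they do the work, as an engineer would, in place of code of your own. Each camera call takes 0.05 s, during which the arm holds its last target. There are 200 camera calls.

### The job

Lay the little wooden frame squarely on the plain panel that is lying on the jig, edges flush, without pressing the fence yet. Then slide the pile forward, square and near the middle, flat against the jig's spring-backed fence and press it back about 10 mm (about 7 N), so that the front of the fence bar stands between the two dark lines, never ramming it to the end of its travel; keep it steady there for at least two seconds and finish while still holding and pressing, because I will nail the frame while you hold it. Push only on the wood pile, not on the fence itself, and leave the other things on the table where they are.

Things in the scene. Friction and masses are not known exactly. Their poses are not given: they have to be found in the camera images.
- frame: The frame: light wood rectangle 90 (own x) x 60 (own y) x 12 mm thick with a rectangular window 54 x 28 mm through its middle (long bars 16 mm wide, short bars 18 mm). About 35 g, loose, flat on the table at one of three places shared with other wood pieces. Origin: centre of its underside.
- panel: The panel: plain solid light wood rectangle 90 (own x) x 60 (own y) x 12 mm thick, same outline as the frame. 50 g or so, loose, lying on the jig's board with its front edge 15 to 40 mm short of the fence and a little crooked (up to 0.2 rad). Origin: centre of its underside.
- jig: Jig fixed to the table: plywood board 200 (own x) x 150 (own y) x 8 mm, no raised edges but the fence bar at the +x end and behind it a rear stop (from own x +90 mm, 110 wide, top 48 mm above table). Origin: centre of the underside. Own +x: from open end to fence, the way to press; y along the fence. Dark lines at own x +55 and +65 mm mark where the bar front should stand.
- fence (a joint): How far the fence bar is pushed back along the jig's +x, in m: 0 at rest, 0.022 at the end stop. Springs push back with 700 N per m: 0.010 is 7 N. It returns by itself.
- fence_face (a point): Lower middle of the fence bar's cork front, 10 mm above the table (2 mm above the board); moves with the bar, has the jig's axes. At rest at jig x = +50 mm, y = 0. The bar is brown wood, 110 mm wide (y), 18 mm thick (x), 34 mm tall (top 44 mm above the table).
- tag: Bystander: small plain wooden tag, 60 x 40 x 12 mm, no window. Loose. Origin: centre of its underside.
- disc: Bystander: round wooden disc, 60 mm across, 12 mm thick. Loose. Origin: centre of its underside.
- ring: Bystander: wooden ring, 52 mm outside, 34 mm inside, 10 mm high. Loose. Origin: centre of its underside.
- brush: Bystander: thin paint brush, 176 mm long, lying flat. Loose. Origin: centre of its underside.
- jar: Bystander: empty open glass water jar, 66 mm across, 75 mm high. Loose. Origin: centre of its underside.
- cup: Bystander: empty white cup fixed to its yellow saucer, saucer 130 mm across, 66 mm high. Loose. Origin: centre of its underside.
- egg: Bystander: white egg fixed in a small round wooden stand, 52 mm across, 66 mm high. Loose. Origin: centre of its underside.
- palette: Bystander: white paint tray 100 x 150 x 14 mm with coloured pans. Loose. Origin: centre of its underside.
There are look-alikes about, which are no part of the job. What is shaped like the frame but blue or pink is not meant.

How it is judged:
By the outcome, as a careful person would: the job done as asked, in the order asked, and still so for the second after the job is handed in, while the arm keeps its last pose, push and grip.
It also fails if it takes over 48 s, if anything falls off the work surface, if the arm or the gripper's body presses on something with over 40 N, if the wrist force passes 120 N, or if a joint passes its speed limit or range.

## Working session

There is one attempt and no reset: what is moved stays moved. The work goes in short steps, Python scripts to look and compute and a shell command to move; the robot and the scene stay as the last step left them, time stands still between calls to the robot, and variables do not carry over. Pictures are saved under pics/ and viewed, at most 10 in all, crops included, and the job is handed in when it is done.

```bash
ls; mkdir -p pics
cat > h.py <<'E'
import numpy as np, cv2
from workcell import arm, grab_frame, job_done
def snap(n,f):
    d=grab_frame(n); cv2.imwrite('pics/%s.png'%f,d['pixels'][:,:,::-1]); np.savez('pics/%s.npz'%f,**d); return d
def world(d,u,v):
    K=d['camera_matrix'];z=float(d['range_z'][int(round(v)),int(round(u))])
    p=np.array([(u-K[0,2])/K[0,0]*z,-(v-K[1,2])/K[1,1]*z,-z,1]); return (d['T']@p)[:3]
E
python3 - <<'E'
from h import *
a=snap('scene','s0');b=snap('top','t0')
for d in(a,b): print(d['camera_matrix'].round(1).tolist(),d['T'].round(3).tolist())
im=np.hstack([cv2.imread('pics/s0.png')]); print(arm.observe(), arm.nose_length)
cv2.imwrite('pics/t0b.png',cv2.resize(cv2.imread('pics/t0.png'),(800,600),interpolation=cv2.INTER_CUBIC))
E
```

```text
pics
[[426.2, 0.0, 260.2], [0.0, 426.2, 177.9], [0.0, 0.0, 1.0]] [[-0.065, -0.619, 0.782, 1.529], [0.998, -0.032, 0.058, -0.029], [-0.011, 0.785, 0.62, 0.812], [0.0, 0.0, 0.0, 1.0]]
[[366.7, 0.0, 257.9], [0.0, 366.7, 190.3], [0.0, 0.0, 1.0]] [[0.015, 0.996, -0.092, 0.443], [-1.0, 0.015, -0.006, -0.106], [-0.004, 0.092, 0.996, 1.155], [0.0, 0.0, 0.0, 1.0]]
{'time': 0.1, 'qpos': array([-1.34162423e+00,  1.24459744e-01,  1.65155134e+00,  4.01668283e-06,
        1.36750627e+00, -8.25605528e-02]), 'joint_vel': array([ 1.42452441e-04, -1.81886984e-03, -4.92215676e-03, -2.99008964e-04,
       -1.95602493e-05,  4.24297313e-04]), 'effort': array([ 3.73739439e-07, -4.18880296e+01, -3.61097288e+01,  7.76104024e-02,
        4.61957103e-02, -6.69979272e-05]), 'tool_pos': array([ 0.19921519, -0.61805967,  0.19428894]), 'orientation': array([-3.13967484e+00, -1.62642561e-04,  3.11731677e-01]), 'contact_force': array([-0.35982978,  0.42839874,  0.54925241]), 'wrist_torque': array([ 0.02645433, -0.02389865,  0.00690002]), 'finger_force': 0.0, 'grip_width': 0.09530862651463887} 0.019
```

View pics/t0b.png

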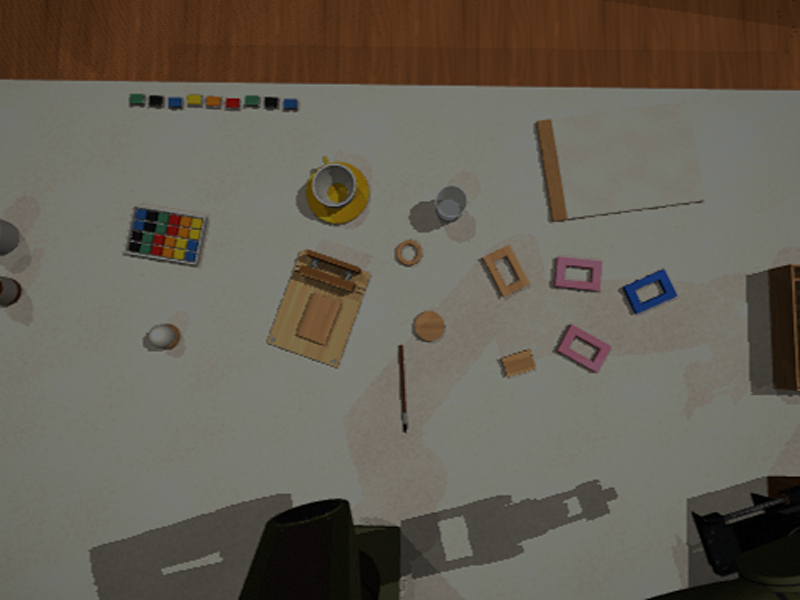

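View pics/s0.png

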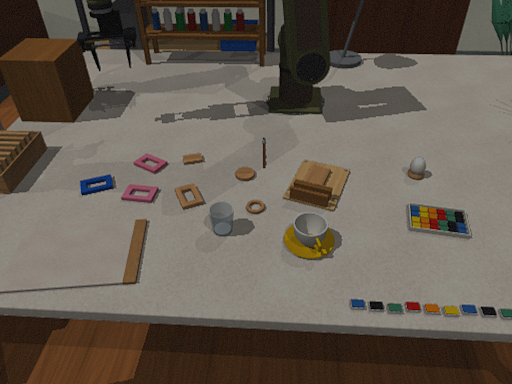

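The top picture (800x600) shows these things that could be taken for the frame:
- light wood frame at (505,270)
- pink frames at (578,274) and (584,348)
- blue frame at (650,291)
- windowless tag at (518,362)
- disc at (430,326)
- ring at (408,252)

I choose (505,270). The jig is at (320,308), with its panel at (319,317) and its fence towards the top of the picture (+x). In the scene view the frame is at (189,196) and the jig at (317,184).

Run:
```python
from h import *
a=dict(np.load('pics/s0.npz'));b=dict(np.load('pics/t0.npz'))
t=cv2.imread('pics/t0.png');s=cv2.imread('pics/s0.png')
c1=cv2.resize(t[150:245,165:245],None,fx=5,fy=5,interpolation=cv2.INTER_CUBIC)
c2=cv2.resize(t[150:245,300:360],None,fx=5,fy=5,interpolation=cv2.INTER_CUBIC)
cv2.imwrite('pics/c1.png',np.hstack([c1,c2]))
def ray(d,u,v):
    K=d['camera_matrix'];r=d['T'][:3,:3]@np.array([(u-K[0,2])/K[0,0],-(v-K[1,2])/K[1,1],-1]);return d['T'][:3,3],r/np.linalg.norm(r)
def tri(ua,ub):
    p,r=ray(a,*ua);q,w=ray(b,*ub);S=np.linalg.lstsq(np.c_[r,-w],q-p,rcond=None)[0];A=p+S[0]*r;B=q+S[1]*w;return (A+B)/2,np.linalg.norm(A-B)
print('frame tri',tri((189,196),(505*.64,270*.64)))
def blob(d,box,lo,hi,name):
    # points from depth in box with height range
    u0,v0,u1,v1=box;vv,uu=np.mgrid[v0:v1,u0:u1]
    P=np.array([world(d,u,v) for u,v in zip(uu.ravel(),vv.ravel())])
    hsv=cv2.cvtColor(d['pixels'],cv2.COLOR_RGB2HSV)[v0:v1,u0:u1].reshape(-1,3)
    m=(P[:,2]>lo)&(P[:,2]<hi);Q=P[m]
    r=cv2.minAreaRect((Q[:,:2]*1000).astype(np.float32));print(name,m.sum(),np.round(r[0],1),np.round(r[1],1),r[2],'medz',np.median(Q[:,2]).round(4))
blob(b,(305,150,342,195),.007,.02,'frame top');blob(a,(170,180,208,213),.007,.02,'frame scene')
blob(b,(165,150,245,240),.005,.012,'board');blob(b,(165,150,245,240),.016,.026,'panel');blob(b,(165,150,245,240),.038,.07,'fence')
blob(a,(280,155,355,212),.016,.026,'panel s');blob(a,(280,155,355,212),.005,.012,'board s')
```

```text
frame tri (array([ 0.60757559, -0.30479446,  0.00573565]), np.float64(3.804808394081836e-05))
frame top 394 [ 605.9 -304.1] [89. 61.] 27.82986068725586 medz 0.0117
frame scene 349 [ 605.5 -306.5] [95.6 60.4] 27.860374450683594 medz 0.0121
board 1893 [531.9  69.5] [273.3 249.1] 4.146212100982666 medz 0.0084
panel 575 [541.9  64.3] [105.7 165.2] 71.30961608886719 medz 0.0204
fence 346 [597.2  47.3] [110.5  50.5] 71.66819763183594 medz 0.0455
panel s 459 [543.   64.5] [109.2 171.4] 71.27693176269531 medz 0.0207
board s 979 [512.8  77.8] [158.1 268. ] 71.50625610351562 medz 0.0086
```

View pics/c1.png

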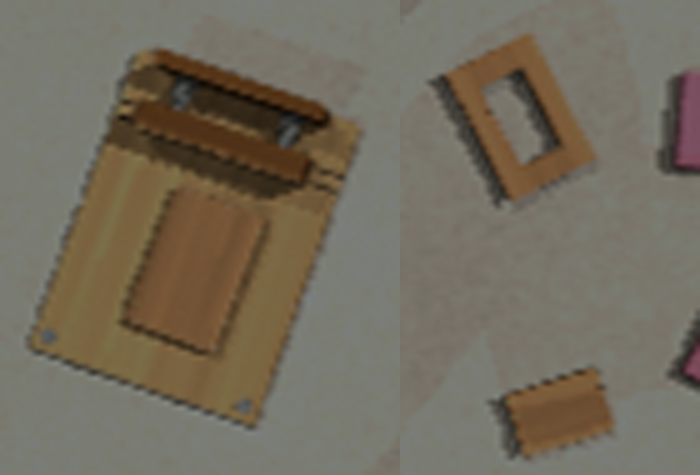

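```bash
cat >> h.py <<'E'
def plan(x,y,z,yaw,n):
    s=arm.observe();p=np.array(s['tool_pos']);w=s['orientation'][2];d=np.array([x,y,z])-p
    c,q=np.cos(w),np.sin(w);t=np.array([c*d[0]+q*d[1],q*d[0]-c*d[1],-d[2]])
    print('now',p.round(4),'yaw',np.degrees(w).round(2),'shift tool mm',(t*1000).round(1),'per row',(t*1000/n).round(2),'az total',(-(np.degrees(yaw-w)+180)%360-180).round(2) if 0 else round(float(-np.degrees((yaw-w+np.pi)%(2*np.pi)-np.pi)),2))
def wworld(d,u,v):
    K=d['camera_matrix'];z=float(d['range_z'][int(round(v)),int(round(u))])
    a,b=(u-K[0,2])/K[0,0],(v-K[1,2])/K[1,1];th=np.hypot(a,b);k=np.tan(th)/th if th>1e-9 else 1
    return (d['T']@np.array([a*k*z,-b*k*z,-z,1]))[:3]
E
python3 - <<'E'
from h import *
b=dict(np.load('pics/t0.npz'))
print('panel c',world(b,203.9,203.75))
for u,v in((175,185),(268,215),(213,353),(122,322)):print(world(b,(u+(4 if u<200 else -4))/5+165,(v+(4 if v<250 else -4))/5+150).round(4))
plan(.52,.07,.22,np.radians(-18.4),13)
d=snap('wrist','w0');print(d['T'].round(3).tolist(),d['camera_matrix'].tolist())
E
```

```text
panel c [0.50346609 0.06738701 0.01868919]
[0.553  0.0785 0.0187]
[0.5359 0.0262 0.0081]
[0.454  0.0568 0.0201]
[0.4723 0.1089 0.0188]
now [ 0.1992 -0.6181  0.1943] yaw 17.86 shift tool mm [ 516.4 -556.5  -25.7] per row [ 39.72 -42.81  -1.98] az total 36.26
[[0.306, 0.915, 0.262, 0.273], [-0.952, 0.295, 0.083, -0.595], [-0.001, -0.275, 0.961, 0.384], [0.0, 0.0, 0.0, 1.0]] [[297.3186396354542, 0.0, 253.28556730723116], [0.0, 297.3186396354542, 194.11392063485198], [0.0, 0.0, 1.0]]
```

```bash
python3 -m crank '[0.095,0.039,-0.0425,-0.002,0,0,0, 0.095,0.039,-0.0425,-0.002,0,0,0, 0.095,0.039,-0.0425,-0.002,0,0,0, 0.095,0.039,-0.0425,-0.002,0,0,0, 0.095,0.039,-0.0425,-0.002,0,0,0, 0.095,0.039,-0.0425,-0.002,0,0,0, 0.095,0.039,-0.0425,-0.002,0,0,0, 0.095,0.039,-0.0425,-0.002,0,0,0, 0.095,0.039,-0.0425,-0.002,0,0,0, 0.095,0.039,-0.0425,-0.002,0,0,0, 0.095,0.039,-0.0425,-0.002,0,0,0, 0.095,0.039,-0.0425,-0.002,0,0,0, 0.095,0.039,-0.0425,-0.002,0,0,0, 0.095,0,0,0,0,0,9, 0.095,0,0,0,0,0,9, 0.095,0,0,0,0,0,9, 0.095,0,0,0,0,0,9.3, 0.095,0,0,0,0,0,0]'
python3 - <<'E'
from h import *
d=snap('wrist','w1');cv2.imwrite('pics/w1b.png',cv2.resize(cv2.imread('pics/w1.png'),(800,600),interpolation=cv2.INTER_CUBIC))
print(arm.observe()['tool_pos'],arm.observe()['orientation'],arm.observe()['qpos'])
E
```

```text
time: 2.4
tool_pos: [0.5122, 0.0628, 0.2211]
orientation: [3.141, 0.001, -0.32]
contact_force: [0.2, 0.1, 0.5]
grip_width: 0.0949
finger_force: 0.0
[0.51223024 0.06274245 0.22116437] [ 3.14145964e+00  5.07096956e-04 -3.18969146e-01] [ 1.78043015e-02 -1.91649938e-01  1.91451783e+00  4.25113131e-05
  1.41924733e+00  1.90756331e+00]
```

View pics/w1b.png

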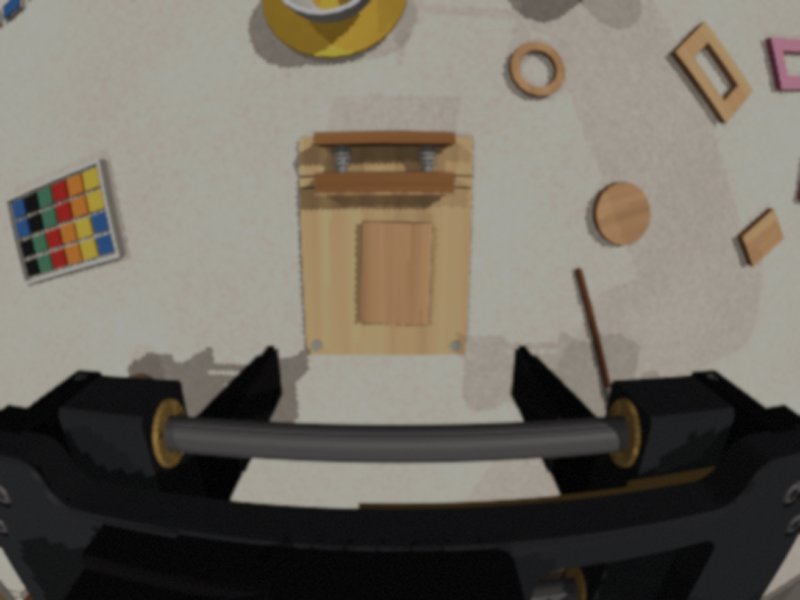

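The wrist picture (800x600) shows the panel with corners at about (361,221), (432,223), (430,325) and (359,323). The fence front is at row 190 and the jig looks square to the tool.

```bash
cat >> h.py <<'E'
def rect(d,box,lo,hi,W=True):
    u0,v0,u1,v1=box;f=wworld if W else world
    P=np.array([f(d,u,v) for v in range(v0,v1) for u in range(u0,u1)])
    Q=P[(P[:,2]>lo)&(P[:,2]<hi)];r=cv2.minAreaRect((Q[:,:2]*1000).astype(np.float32))
    print(len(Q),'c',np.round(r[0],1),'size',np.round(r[1],1),'ang',round(r[2],2),'medz',np.median(Q[:,2]).round(4));return Q,r
E
python3 - <<'E'
from h import *
d=dict(np.load('pics/w1.npz'))
rect(d,(222,134,285,215),.015,.026)
rect(d,(205,105,295,127),.039,.0455)     # fence bar top
rect(d,(188,135,306,232),.005,.012)    # board
for u,v in((361,221),(432,223),(430,325),(359,323)):
    u+=3 if u<400 else -3; v+=3 if v<270 else -3
    print(wworld(d,u*.64,v*.64).round(4))
rect(d,(425,10,485,82),.007,.016)  # frame from afar
plan(.59,-.305,.22,np.radians(27.8),7)
E
```

```text
2929 c [504.1  64.9] size [60.2 91.2] ang 70.66 medz 0.0201
1169 c [581.2  46.9] size [105.1  17.6] ang 71.57 medz 0.044
6739 c [495.2  78.1] size [149.9 133.5] ang 71.48 medz 0.0081
[0.5535 0.0767 0.0194]
[0.5346 0.0251 0.0198]
[0.4543 0.0522 0.0209]
[0.4743 0.1061 0.0213]
1208 c [ 606.1 -307.6] size [90.9 63.3] ang 27.42 medz 0.0121
now [0.5122 0.0627 0.2212] yaw -18.28 shift tool mm [189.2 324.8   1.2] per row [27.02 46.4   0.17] az total -46.08
```

```bash
python3 -m crank '[0.095,0.023,0.0465,0,0,0,0, 0.095,0.023,0.0465,0,0,0,0, 0.095,0.023,0.0465,0,0,0,0, 0.095,0.023,0.0465,0,0,0,0, 0.095,0.023,0.0465,0,0,0,0, 0.095,0.023,0.0465,0,0,0,0, 0.095,0.023,0.0465,0,0,0,0, 0.095,0,0,0,0,0,-9.2, 0.095,0,0,0,0,0,-9.2, 0.095,0,0,0,0,0,-9.2, 0.095,0,0,0,0,0,-9.2, 0.095,0,0,0,0,0,-9.2, 0.095,0,0,0,0,0,0]'
python3 - <<'E'
from h import *
d=snap('wrist','w2');K=d['camera_matrix']
im=cv2.imread('pics/w2.png');cv2.imwrite('pics/w2b.png',cv2.resize(im[60:260,150:410],(780,600),interpolation=cv2.INTER_CUBIC))
P=np.array([[wworld(d,u,v) for u in range(150,410)] for v in range(60,240)])
h=P[:,:,2];near=np.hypot(P[:,:,0]-.606,P[:,:,1]+.3075)<.062
m=((h>.007)&(h<.016)&near).astype(np.uint8)
Q=P[m>0];r=cv2.minAreaRect((Q[:,:2]*1000).astype(np.float32));print(m.sum(),r,np.median(Q[:,2]))
plan(r[0][0]/1000,r[0][1]/1000,.024,np.radians(r[2]),4)
E
```

```text
time: 4.08
tool_pos: [0.5622, -0.297, 0.2212]
orientation: [-3.141, 0.0, 0.481]
contact_force: [0.8, -0.1, -0.3]
grip_width: 0.0949
finger_force: 0.0
2141 ((606.3047485351562, -308.5596618652344), (90.80223083496094, 59.360313415527344), 27.550155639648438) 0.01211612993540051
now [ 0.5621 -0.297   0.2212] yaw 27.49 shift tool mm [ 33.8  30.7 197.2] per row [ 8.46  7.67 49.31] az total -0.06
```

View pics/w2b.png

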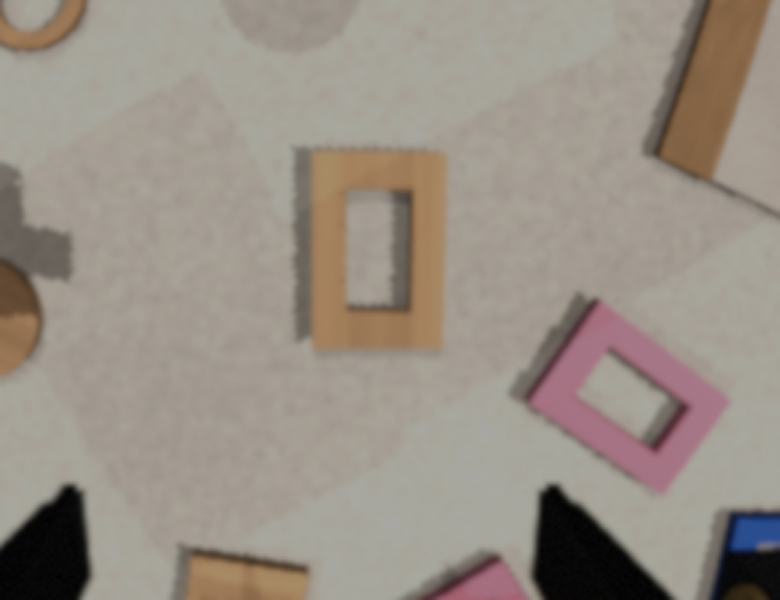

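The wood frame sits at crop (378,250), window visible and square to the tool. The choice is confirmed, and its height reads 12 mm as it should.

```bash
python3 -m crank '[0.095,0.0169,0.0154,0.02,0,0,0, 0.095,0.0169,0.0154,0.02,0,0,0, 0.095,0,0,0.05,0,0,0, 0.095,0,0,0.05,0,0,0, 0.095,0,0,0.038,0,0,0, 0.095,0,0,0.02,0,0,0, 0.095,0,0,0,0,0,0, 0.045,0,0,0,0,0,0, 0.045,0,0,0,0,0,0, 0.045,0,0,0,0,0,0, 0.045,0,0,0,0,0,0, 0.045,0,0,0,0,0,0, 0.045,0,0,0,0,0,0]' 15
```

```text
time: 5.75
tool_pos: [0.6064, -0.3086, 0.0234]
orientation: [-3.142, 0.0, 0.481]
contact_force: [0.7, -0.2, 0.2]
grip_width: 0.0458
finger_force: 0.0
```

Run:
```python
from h import *
d=snap('wrist','w3');print(arm.observe()['grip_width'],arm.observe()['finger_force'])
im=cv2.imread('pics/w3.png');cv2.imwrite('pics/w3b.png',cv2.resize(im,(800,600),interpolation=cv2.INTER_CUBIC))
```

```text
0.045537113108253306 0.0
```

View pics/w3b.png

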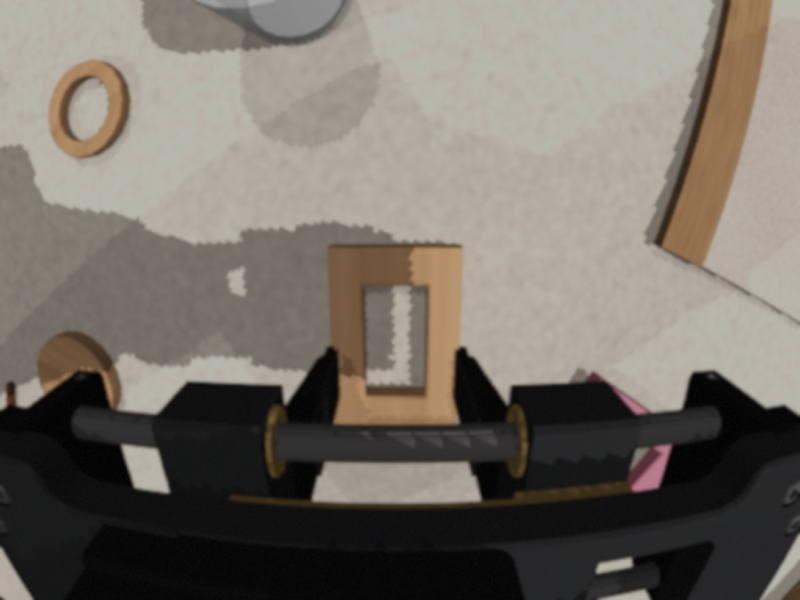

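The picture shows the frame undisturbed, centred at (395,335). The finger ends, at (330,350) and (462,350), seem to lie above it. I'll check the tip depth.

Run:
```python
from h import *
d=dict(np.load('pics/w3.npz'));print(d['T'].round(3).tolist())
for n,(u,v) in dict(Ltip=(328,358),Ltip2=(320,390),Rtip=(466,360),Rmid=(475,390),frTop=(395,265),frR=(440,330),frBot=(395,412),table=(560,200),table2=(240,330)).items():
    print(n,wworld(d,u*.64,v*.64).round(4),d['range_z'][int(v*.64),int(u*.64)])
h=np.array([[wworld(d,u,v) for u in range(190,315)] for v in range(150,280)])
near=np.hypot(h[:,:,0]-.606,h[:,:,1]+.3075)<.062
Q=h[near&(h[:,:,2]>.007)&(h[:,:,2]<.016)];print(cv2.minAreaRect((Q[:,:2]*1000).astype(np.float32)))
```

```text
[[0.462, 0.853, 0.244, 0.675], [-0.887, 0.444, 0.128, -0.273], [0.001, -0.276, 0.961, 0.213], [0.0, 0.0, 0.0, 1.0]]
Ltip [ 0.6049 -0.2813  0.0562] 0.1692626
Ltip2 [ 0.604  -0.2823  0.08  ] 0.1444069
Rtip [ 0.6281 -0.3261  0.0578] 0.16720548
Rmid [ 0.6282 -0.3251  0.0834] 0.14442411
frTop [ 0.639  -0.2912  0.0116] 0.20264998
frR [ 0.6221 -0.3231  0.0134] 0.21171016
frBot [ 0.5746 -0.3247  0.0128] 0.22546639
table [ 0.7017 -0.3463  0.001 ] 0.20639007
table2 [ 5.718e-01 -2.379e-01 -2.000e-04] 0.22544372
((606.9202270507812, -307.69000244140625), (88.9486083984375, 60.525333404541016), 27.521514892578125)
```

Run:
```python
from h import *
for f,c,yaw in(('w3',(.6064,-.3086,.0234),.481),('w1',(.5122,.0628,.2211),-.319)):
    d=dict(np.load('pics/%s.npz'%f))
    P=np.array([wworld(d,u,v) for v in range(200,300) for u in range(130,380)])-c
    t=np.c_[P[:,0]*np.cos(yaw)+P[:,1]*np.sin(yaw),P[:,0]*np.sin(yaw)-P[:,1]*np.cos(yaw),-P[:,2]]
    m=(t[:,0]>-15)&(t[:,0]<16)&(abs(t[:,1])<.07)&(t[:,2]<(.005 if f=='w3' else .15))&(t[:,2]>-.06)&(abs(t[:,0])<.016)
    q=t[m];print(f,len(q),'max tool z of finger points',np.sort(q[:,2])[-40::8].round(4),'y at',q[np.argsort(q[:,2])[-5:]].round(4).tolist())
from workcell import arm
print([a for a in dir(arm) if a[0]!='_'],arm.nose_length)
s=arm.observe();print(s['tool_pos'],s['qpos'])
```

```text
w3 1454 max tool z of finger points [-0.0209 -0.0204 -0.0202 -0.0199 -0.0192] y at [[0.0097, -0.0237, -0.019], [0.0083, 0.0227, -0.019], [0.0089, -0.0232, -0.0188], [0.0082, -0.0232, -0.0187], [0.0094, 0.024, -0.0185]]
w1 1973 max tool z of finger points [-0.0204 -0.0201 -0.0198 -0.0197 -0.0193] y at [[0.0069, 0.0483, -0.0192], [0.0097, -0.0481, -0.0191], [-0.0009, 0.0484, -0.0189], [-0.0009, -0.0473, -0.0185], [0.0078, -0.0473, -0.0179]]
['MotionError', 'nose_length', 'observe'] 0.019
[ 0.6064047  -0.30861232  0.02337437] [-5.49613932e-01  3.39542759e-01  1.70042655e+00 -5.19818120e-06
  1.10178409e+00  5.40087979e-01]
```

Both pictures show the fingertips 19 mm behind the reported TCP (tool z = -0.019), not ahead of it. The grip therefore closed above the frame and nothing was touched. I'll correct by 38 mm, lowering slowly and watching the force.

```bash
python3 -m crank '[0.095,0,0,0,0,0,0, 0.095,0,0,0,0,0,0, 0.095,0,0,0,0,0,0, 0.095,0,0,0,0,0,0, 0.095,0,0,0.012,0,0,0, 0.095,0,0,0.012,0,0,0, 0.095,0,0,0.006,0,0,0, 0.095,0,0,0.004,0,0,0, 0.095,0,0,0.002,0,0,0, 0.095,0,0,0,0,0,0]' 15
python3 -m crank '[0.05,0,0,0,0,0,0, 0.05,0,0,0,0,0,0, 0.05,0,0,0,0,0,0, 0.05,0,0,0,0,0,0, 0.05,0,0,0,0,0,0]' 15
```

```text
time: 7.05
tool_pos: [0.6066, -0.3087, -0.0124]
orientation: [3.141, -0.0, 0.481]
contact_force: [0.1, -0.8, -0.1]
grip_width: 0.0949
finger_force: 0.0
time: 7.68
tool_pos: [0.6065, -0.3086, -0.0125]
orientation: [-3.142, -0.0, 0.481]
contact_force: [0.4, 0.3, 0.1]
grip_width: 0.0596
finger_force: 15.0
```

```bash
python3 -m crank '[0.05,0,0,-0.03,0,0,0, 0.05,0,0,-0.05,0,0,0, 0.05,0,0,-0.05,0,0,0, 0.05,0.0102,-0.0473,0,0,0,0, 0.05,0.0102,-0.0473,0,0,0,0, 0.05,0.0102,-0.0473,0,0,0,0, 0.05,0.0102,-0.0473,0,0,0,0, 0.05,0.0102,-0.0473,0,0,0,0, 0.05,0.0102,-0.0473,0,0,0,0, 0.05,0.0102,-0.0473,0,0,0,0, 0.05,0.0102,-0.0473,0,0,0,0, 0.05,0,0,0,0,0,9.4, 0.05,0,0,0,0,0,9.4, 0.05,0,0,0,0,0,9.4, 0.05,0,0,0,0,0,9.4, 0.05,0,0,0,0,0,9.3, 0.05,0,0,0,0,0,0]' 15
python3 - <<'E'
from h import *
d=snap('wrist','w4');im=cv2.imread('pics/w4.png')
P=np.array([[wworld(d,u,v) for u in range(160,350)] for v in range(100,290)])
z=arm.observe()['tool_pos'][2]+.0125+.012;Q=P[abs(P[:,:,2]-z)<.005];Q=Q[np.hypot(Q[:,0]-.504,Q[:,1]-.065)<.06];print('frame in hand, top z',np.median(Q[:,2]),z,cv2.minAreaRect((Q[:,:2]*1000).astype(np.float32)))
plan(.5041,.0649,.0085,np.radians(-19.34),4)
E
```

```text
time: 9.8
tool_pos: [0.5036, 0.0646, 0.1174]
orientation: [3.142, 0.0, -0.336]
contact_force: [0.0, -0.7, 0.1]
grip_width: 0.0598
finger_force: 15.0
frame in hand, top z 0.14195120963618055 0.14189807454299458 ((513.5582885742188, 60.51805877685547), (68.79071807861328, 69.61830139160156), 70.67630767822266)
now [0.5036 0.0646 0.1174] yaw -19.18 shift tool mm [  0.4  -0.5 108.9] per row [ 0.1  -0.12 27.22] az total 0.16
```

Run:
```python
from h import *
def front(f,c,yaw,zt,lat=.02):
    d=dict(np.load('pics/%s.npz'%f));P=np.array([wworld(d,u,v) for v in range(80,240) for u in range(160,350)])
    D=P-np.array([*c,0]);x=D[:,0]*np.cos(yaw)+D[:,1]*np.sin(yaw);y=D[:,0]*np.sin(yaw)-D[:,1]*np.cos(yaw)
    m=(abs(P[:,2]-zt)<.004)&(abs(y)<lat)&(abs(x)<.06);
    q=x[m];yy=y[m];e=[q[abs(yy-k)<.004].max() for k in np.arange(-.016,.017,.008)];print(f,'front edge tool x',np.round(e,4), 'min',q.min().round(4))
front('w4',(.5036,.0646),-.3348,.1419)
front('w3',(.6065,-.3086),.481,.012)
front('w2',(.6065,-.3086),.481,.012)
front('w1',(.5041,.0649),-.3375,.020)
```

```text
w4 front edge tool x [0.0454 0.0453 0.0454 0.0454 0.0453] min 0.0007
w3 front edge tool x [0.0453 0.0451 0.0452 0.0452 0.0452] min -0.016
w2 front edge tool x [0.0446 0.0447 0.0448 0.045  0.0452] min -0.0455
w1 front edge tool x [0.0448 0.0448 0.0449 0.0449 0.0449] min -0.0454
```

The frame is gripped true, with its front edge 45.4 mm ahead of the TCP against 44.9 mm for the panel. Lowering.

```bash
python3 -m crank '[0.05,0.0003,-0.0005,0.04,0,0,0.16, 0.05,0,0,0.04,0,0,0, 0.05,0,0,0.022,0,0,0, 0.05,0,0,0.005,0,0,0, 0.05,0,0,0.0022,0,0,0, 0.05,0,0,0,0,0,0]' 15
python3 - <<'E'
from h import *
plan(.5041,.0649,.0075,np.radians(-19.34),1);print(arm.observe()['contact_force'])
E
```

```text
time: 10.6
tool_pos: [0.5052, 0.065, 0.0095]
orientation: [-3.141, -0.002, -0.34]
contact_force: [-0.2, 0.2, -0.5]
grip_width: 0.0598
finger_force: 15.0
now [0.5052 0.065  0.0095] yaw -19.47 shift tool mm [-1.   0.4  2. ] per row [-0.98  0.44  1.97] az total -0.13
[-0.15402935  0.20228579 -0.49658619]
```

```bash
python3 -m crank '[0.05,-0.0009,0.0003,0.0005,0,0,0, 0.05,0,0,0.0007,0,0,0, 0.05,0,0,0,0,0,0, 0.05,0,0,0,0,0,0]' 15
python3 - <<'E'
from h import *
plan(.5041,.0649,.0075,np.radians(-19.34),1);print(arm.observe()['contact_force'])
E
```

```text
time: 11.1
tool_pos: [0.5035, 0.065, 0.0075]
orientation: [-3.141, -0.001, -0.34]
contact_force: [-1.2, 0.3, 2.4]
grip_width: 0.0592
finger_force: 15.0
now [0.5035 0.065  0.0075] yaw -19.49 shift tool mm [ 0.6 -0.1 -0. ] per row [ 0.6  -0.13 -0.01] az total -0.15
[-1.22772511  0.26204785  2.42115575]
```

```bash
python3 -m crank '[0.095,0.0005,0,0,0,0,0, 0.095,0,0,0,0,0,0, 0.095,0,0,0,0,0,0, 0.095,0,0,0,0,0,0, 0.095,0,0,-0.03,0,0,0, 0.095,-0.03,0,-0.06,0,0,0, 0.095,-0.03,0,-0.06,0,0,0, 0.095,0,0,-0.03,0,0,0, 0.095,0,0,0,0,0,0]' 15
python3 - <<'E'
from h import *
d=snap('wrist','w5');im=cv2.imread('pics/w5.png');s=arm.observe();print(s['tool_pos'],s['orientation'])
P=np.array([[wworld(d,u,v) for u in range(160,350)] for v in range(100,240)])
n=np.hypot(P[:,:,0]-.504,P[:,:,1]-.065)<.06
for z in(.032,.020):
    Q=P[n&(abs(P[:,:,2]-z)<.004)];print(len(Q),np.median(Q[:,2]),cv2.minAreaRect((Q[:,:2]*1000).astype(np.float32)))
cv2.imwrite('pics/w5b.png',cv2.resize(im[90:240,160:340],(720,600),interpolation=cv2.INTER_CUBIC))
E
```

```text
time: 12.22
tool_pos: [0.4528, 0.0837, 0.1823]
orientation: [-3.139, -0.006, -0.34]
contact_force: [-0.9, 0.4, -0.2]
grip_width: 0.095
finger_force: 0.0
[0.45148462 0.08353152 0.1796958 ] [-3.14064259e+00 -2.16082193e-03 -3.40144622e-01]
2478 0.03211632526047534 ((500.12982177734375, 65.58062744140625), (60.315086364746094, 81.5191879272461), 70.36245727539062)
1190 0.020125109281926318 ((503.8486633300781, 73.04815673828125), (46.664093017578125, 60.846290588378906), 70.47618865966797)
```

View pics/w5b.png

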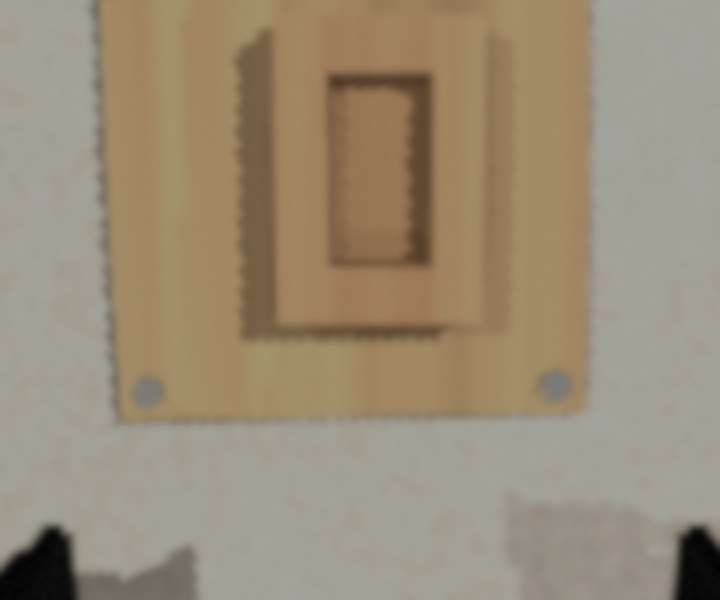

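The picture shows the frame (crop x 277–484, y 12–330) lying on the panel with no panel edge sticking out. Next I measure the jig's midline and the fence front in the pictures already taken.

Run:
```python
from h import *
yaw=np.radians(-18.5);c,s=np.cos(yaw),np.sin(yaw)
def J(P): D=P[...,:2]; return D[...,0]*c+D[...,1]*s, -D[...,0]*s+D[...,1]*c
d=dict(np.load('pics/w5.npz'));P=np.array([[wworld(d,u,v) for u in range(150,350)] for v in range(92,196)]);x,y=J(P);m=abs(P[:,:,2]-.008)<.003
print('board y lo/hi per row',[(y[r][m[r]].min().round(4),y[r][m[r]].max().round(4)) for r in range(5,95,15)],'open end x',x[m].min())
d=dict(np.load('pics/w1.npz'));P=np.array([[wworld(d,u,v) for u in range(190,305)] for v in range(90,235)]);x,y=J(P);z=P[:,:,2]
m=abs(z-.008)<.003;print('w1 board y',[(y[r][m[r]].min().round(4),y[r][m[r]].max().round(4)) for r in range(40,130,15)],'open end x',x[m].min())
m=(abs(z-.044)<.003);xs=np.sort(x[m]);print('fence x',xs[[5,-5]],y[m].min(),y[m].max())
for k in (-.04,-.02,0,.02,.04):
    q=m&(abs(y-(y[m].min()+y[m].max())/2-k)<.004);print(k,x[q].min())
print('pile', J(np.array([.5041,.0649])))
plan(.5041,.0649,-.008,np.radians(-19.34),1)
```

```text
board y lo/hi per row [(np.float64(0.1572), np.float64(0.3048)), (np.float64(0.1559), np.float64(0.3059)), (np.float64(0.1571), np.float64(0.3052)), (np.float64(0.1559), np.float64(0.3047)), (np.float64(0.1568), np.float64(0.3059)), (np.float64(0.1565), np.float64(0.3059))] open end x 0.37692674212288263
w1 board y [(np.float64(0.1568), np.float64(0.305)), (np.float64(0.1562), np.float64(0.3058)), (np.float64(0.1569), np.float64(0.3052)), (np.float64(0.1576), np.float64(0.3046)), (np.float64(0.1582), np.float64(0.3042)), (np.float64(0.1573), np.float64(0.3038))] open end x 0.3781483521782717
fence x [0.52762589 0.56908639] 0.1763778216867732 0.286219582735236
-0.04 0.5274763834238554
-0.02 0.5284505675932315
0 0.528408075862894
0.02 0.5285121898368781
0.04 0.5287639645966542
pile (np.float64(0.4574568823887546), np.float64(0.2214994825166893))
now [0.4515 0.0835 0.1797] yaw -19.49 shift tool mm [ 55.8   0.  187.7] per row [5.582e+01 1.000e-02 1.877e+02] az total -0.15
```

```bash
python3 -m crank '[0.095,0.0279,0,0.03,0,0,0, 0.095,0.0279,0,0.03,0,0,0, 0.095,0,0,0.05,0,0,0, 0.095,0,0,0.045,0,0,0, 0.095,0,0,0.022,0,0,0, 0.095,0,0,0.008,0,0,0, 0.095,0,0,0.0015,0,0,0, 0.095,0,0,0,0,0,0]' 15
python3 - <<'E'
from h import *
plan(.5041,.0649,-.008,np.radians(-19.34),1);print(arm.observe()['contact_force'])
E
```

```text
time: 13.28
tool_pos: [0.5043, 0.0648, -0.0069]
orientation: [-3.141, -0.001, -0.34]
contact_force: [0.0, -0.1, 0.3]
grip_width: 0.095
finger_force: 0.0
now [ 0.5043  0.0648 -0.0069] yaw -19.5 shift tool mm [-0.2  0.   1.1] per row [-0.23  0.03  1.14] az total -0.16
[ 0.02550515 -0.09587119  0.26007619]
```

```bash
python3 -m crank '[0.06,0,0,0.001,0,0,0.0, 0.045,0,0,0,0,0,0, 0.045,0,0,0,0,0,0, 0.045,0,0,0,0,0,0, 0.045,0,0,0,0,0,0, 0.045,0,0,0,0,0,-1, 0.045,0.001,-0.003,0,0,0,0, 0.045,0.002,-0.0035,0,0,0,0, 0.045,0.003,-0.003,0,0,0,0, 0.045,0.004,0,0,0,0,0, 0.045,0.004,0,0,0,0,0, 0.045,0.003,0,0,0,0,0, 0.045,0.002,0,0,0,0,0, 0.045,0,0,0,0,0,0]' 25
python3 - <<'E'
from h import *
s=arm.observe();p=s['tool_pos'];y=np.radians(-18.5);c,q=np.cos(y),np.sin(y)
print('jig x,y',p[0]*c+p[1]*q,-p[0]*q+p[1]*c,'z',p[2],'yaw',np.degrees(s['orientation']),s['contact_force'],s['grip_width'])
d=snap('wrist','w6');P=np.array([[wworld(d,u,v) for u in range(150,350)] for v in range(80,260)])
X=P[:,:,0]*c+P[:,:,1]*q;Y=-P[:,:,0]*q+P[:,:,1]*c;Z=P[:,:,2]
for n,z in(('fence',.044),('frame',.032)):
    m=abs(Z-z)<.003;print(n,[(round(X[m&(abs(Y-k)<.004)&(X<.57)].min(),4),round(X[m&(abs(Y-k)<.004)&(X<.57)].max(),4)) for k in(.212,.222,.231,.24,.25)])
im=cv2.imread('pics/w6.png');cv2.imwrite('pics/w6b.png',cv2.resize(im[90:265,140:370],(790,600),interpolation=cv2.INTER_CUBIC))
E
```

```text
time: 15.02
tool_pos: [0.5248, 0.0684, -0.0084]
orientation: [-3.141, 0.0, -0.323]
contact_force: [-2.5, 1.3, 5.6]
grip_width: 0.0599
finger_force: 25.0
jig x,y 0.4759398337265621 0.23142491626907136 z -0.008430013658658572 yaw [-1.79952045e+02  2.63056812e-02 -1.85031077e+01] [-2.49441489  1.31148775  5.6215183 ] 0.059925224336879836
fence [(np.float64(0.5272), np.float64(0.5677)), (np.float64(0.527), np.float64(0.5674)), (np.float64(0.5271), np.float64(0.5674)), (np.float64(0.5271), np.float64(0.5675)), (np.float64(0.5271), np.float64(0.5677))]
frame [(np.float64(0.4717), np.float64(0.5673)), (np.float64(0.5036), np.float64(0.5674)), (np.float64(0.5036), np.float64(0.5674)), (np.float64(0.5036), np.float64(0.5675)), (np.float64(0.4716), np.float64(0.5673))]
```

View pics/w6b.png

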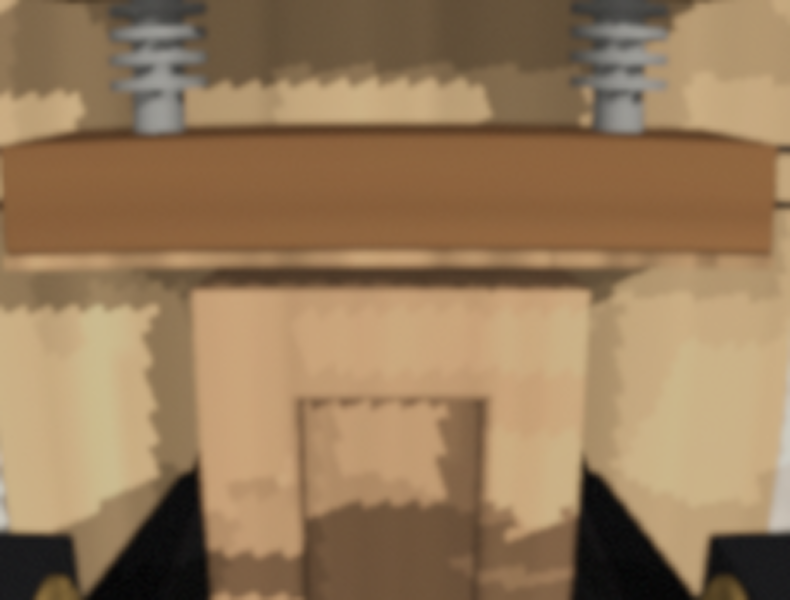

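The picture shows the pile square and about 6 mm short of the fence: frame front at crop y 288, cork at y 262. The pile is centred, with sides at 193 and 588 between bar ends at 5 and 773. Pressing gently now.

```bash
python3 -m crank '[0.045,0.002,0,0,0,0,0, 0.045,0.002,0,0,0,0,0, 0.045,0.002,0,0,0,0,0, 0.045,0.0015,0,0,0,0,0, 0.045,0.0015,0,0,0,0,0, 0.045,0.0015,0,0,0,0,0, 0.045,0.0015,0,0,0,0,0, 0.045,0.0015,0,0,0,0,0, 0.045,0,0,0,0,0,0, 0.045,0,0,0,0,0,0]' 30
cat > chk.py <<'E'
from h import *
import sys
s=arm.observe();p=s['tool_pos'];y=np.radians(-18.5);c,q=np.cos(y),np.sin(y);f=s['contact_force']
print('jig x,y',p[0]*c+p[1]*q,-p[0]*q+p[1]*c,'z',p[2],'yaw',np.degrees(s['orientation'][2]),'Fjig',f[0]*c+f[1]*q,-f[0]*q+f[1]*c,f[2],s['grip_width'],s['time'])
d=snap('wrist',sys.argv[1]);P=np.array([[wworld(d,u,v) for u in range(150,350)] for v in range(60,260)])
X=P[:,:,0]*c+P[:,:,1]*q;Y=-P[:,:,0]*q+P[:,:,1]*c;Z=P[:,:,2]
m=(abs(Z-.044)<.0025)&(X<.585);print('fence front, rel. rest .5275:',[round((X[m&(abs(Y-k)<.004)].min()-.5273)*1000,1) for k in(.185,.2,.212,.222,.231,.24,.25,.262,.277)])
im=cv2.imread('pics/%s.png'%sys.argv[1]);cv2.imwrite('pics/%sb.png'%sys.argv[1],cv2.resize(im[90:265,140:370],(790,600),interpolation=cv2.INTER_CUBIC))
E
python3 chk.py w7
```

```text
time: 16.32
tool_pos: [0.5356, 0.0645, -0.0084]
orientation: [3.142, 0.005, -0.323]
contact_force: [-9.5, 2.2, 10.2]
grip_width: 0.0599
finger_force: 30.0
jig x,y 0.4874535794304505 0.23107990955158092 z -0.008448765145275448 yaw -18.4912189785798 Fjig -9.720583792637624 -0.9681224096946845 10.217641356119188 0.05990441886655775 16.325
fence front, rel. rest .5275: [np.float64(5.4), np.float64(-38.1), np.float64(5.2), np.float64(5.1), np.float64(5.2), np.float64(5.2), np.float64(5.3), np.float64(-38.2), np.float64(5.4)]
```

```bash
python3 -m crank '[0.045,0.0015,0,-0.0003,0,0,0, 0.045,0.0015,0,0,0,0,0, 0.045,0.001,0,0,0,0,0, 0.045,0.0007,0,0,0,0,0, 0.045,0,0,0,0,0,0, 0.045,0,0,0,0,0,0]' 30
python3 chk.py w8
```

```text
time: 17.12
tool_pos: [0.5383, 0.0635, -0.0085]
orientation: [3.141, 0.009, -0.323]
contact_force: [-13.0, 4.4, 14.8]
grip_width: 0.0599
finger_force: 30.0
jig x,y 0.49035533470348064 0.23102710088231412 z -0.008524208012171908 yaw -18.500830595720558 Fjig -13.693415536857966 0.0676005418786465 14.791107013983002 0.05993794541141157 17.125
fence front, rel. rest .5275: [np.float64(8.6), np.float64(-34.9), np.float64(8.5), np.float64(8.3), np.float64(8.4), np.float64(8.5), np.float64(8.4), np.float64(-34.2), np.float64(8.7)]
```

View pics/w8b.png

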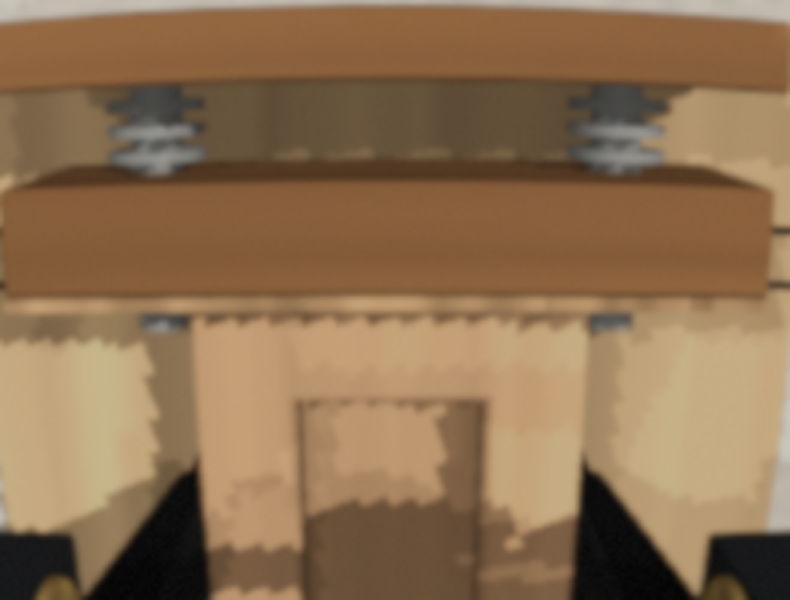

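Fence at 8.5 mm, with the bar square and the pile flat against it (contact line at crop y 315). The tool has pitched slightly and adds down-force, so I'll ease that and press about 1.5 mm more.

```bash
python3 -m crank '[0.045,0.0003,0,-0.0003,0,0.2,0, 0.045,0.0003,0,-0.0002,0,0.1,0, 0.045,0,0,0,0,0,0, 0.045,0,0,0,0,0,0]' 30
python3 chk.py w9
```

```text
time: 17.68
tool_pos: [0.5385, 0.0634, -0.0085]
orientation: [3.141, 0.004, -0.323]
contact_force: [-12.2, 5.2, 11.9]
grip_width: 0.0599
finger_force: 30.0
jig x,y 0.490538592097783 0.23103110076930017 z -0.008522790099223805 yaw -18.505417313773997 Fjig -13.20539391332068 1.0245869940740344 11.938770108448171 0.05985768210336511 17.675
fence front, rel. rest .5275: [np.float64(8.4), np.float64(-34.5), np.float64(8.2), np.float64(8.2), np.float64(8.3), np.float64(8.1), np.float64(8.5), np.float64(-33.7), np.float64(8.6)]
```

```bash
python3 -m crank '[0.045,0.0007,0,-0.0003,0,0.1,0, 0.045,0.0007,0,-0.0002,0,0.1,0, 0.045,0.0004,0,0,0,0,0, 0.045,0,0,0,0,0,0, 0.045,0,0,0,0,0,0]' 30
python3 chk.py w10
```

```text
time: 18.35
tool_pos: [0.5396, 0.0631, -0.0085]
orientation: [3.141, 0.002, -0.323]
contact_force: [-12.1, 5.0, 10.6]
grip_width: 0.0597
finger_force: 30.0
jig x,y 0.491755637223962 0.23102845297387847 z -0.00850907376584125 yaw -18.508559484031846 Fjig -13.019374007399424 0.9198046940026794 10.622393944473172 0.05966044258816228 18.35
fence front, rel. rest .5275: [np.float64(9.6), np.float64(-33.1), np.float64(9.5), np.float64(9.3), np.float64(9.4), np.float64(9.4), np.float64(9.3), np.float64(-33.0), np.float64(9.6)]
```

```bash
python3 -m crank '[0.045,0.0005,0,0,0,0,0, 0.045,0,0,0,0,0,0, 0.045,0,0,0,0,0,0, 0.045,0,0,0,0,0,0]' 30
python3 chk.py w11
python3 -m crank '[0.045,0,0,0,0,0,0, 0.045,0,0,0,0,0,0, 0.045,0,0,0,0,0,0, 0.045,0,0,0,0,0,0, 0.045,0,0,0,0,0,0, 0.045,0,0,0,0,0,0, 0.045,0,0,0,0,0,0, 0.045,0,0,0,0,0,0, 0.045,0,0,0,0,0,0, 0.045,0,0,0,0,0,0, 0.045,0,0,0,0,0,0, 0.045,0,0,0,0,0,0, 0.045,0,0,0,0,0,0, 0.045,0,0,0,0,0,0, 0.045,0,0,0,0,0,0, 0.045,0,0,0,0,0,0, 0.045,0,0,0,0,0,0, 0.045,0,0,0,0,0,0, 0.045,0,0,0,0,0,0, 0.045,0,0,0,0,0,0]' 30
python3 chk.py w12
```

```text
time: 18.9
tool_pos: [0.5401, 0.0629, -0.0085]
orientation: [3.141, 0.002, -0.323]
contact_force: [-13.0, 5.2, 9.9]
grip_width: 0.0596
finger_force: 30.0
jig x,y 0.4922173228195653 0.23102016633631994 z -0.00848291259578448 yaw -18.508072262610884 Fjig -13.9861128092009 0.7986693502723865 9.927353570759296 0.0596199690731756 18.9
fence front, rel. rest .5275: [np.float64(10.0), np.float64(-33.8), np.float64(9.9), np.float64(9.6), np.float64(9.8), np.float64(9.8), np.float64(9.9), np.float64(-32.5), np.float64(10.1)]
time: 21.45
tool_pos: [0.5401, 0.0629, -0.0085]
orientation: [3.141, 0.002, -0.323]
contact_force: [-12.4, 5.7, 10.4]
grip_width: 0.0598
finger_force: 30.0
jig x,y 0.4921941620514752 0.23102436344111282 z -0.008497741060114784 yaw -18.510007100671153 Fjig -13.543707011293105 1.5068912665192435 10.385377528924831 0.05976995598739768 21.45
fence front, rel. rest .5275: [np.float64(9.9), np.float64(-33.1), np.float64(9.8), np.float64(9.8), np.float64(9.7), np.float64(9.8), np.float64(9.9), np.float64(-33.4), np.float64(10.1)]
```

View pics/w12b.png

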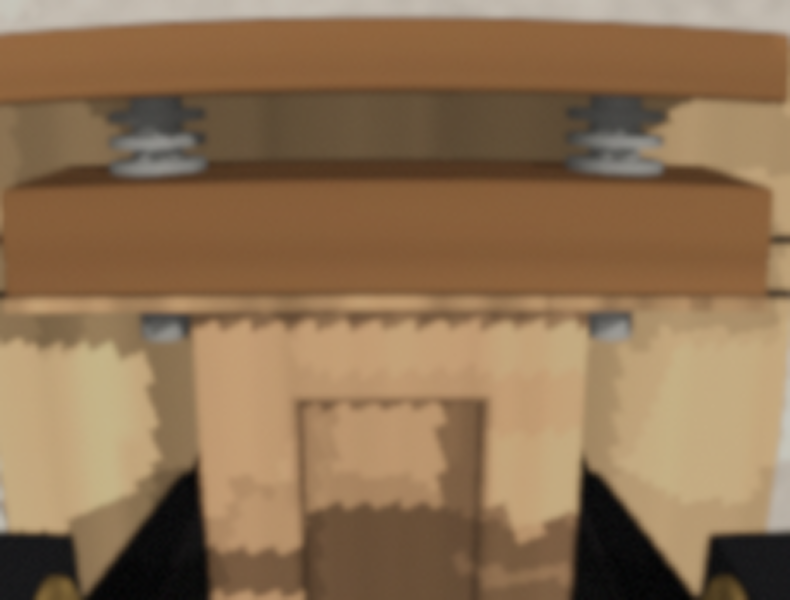

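The bar front has stood steady at 9.8 mm for over 2.5 s. It is square, with the pile flat against the cork and centred.

```bash
python3 -c "
from workcell import job_done
print(job_done())"
```

```text
the job is handed in; nothing more can be done
None
```

The job is handed in: the frame lies on the panel with edges flush as far as I could see (the pile's rear end was hidden by the gripper), and the arm is still gripping the pile and pressing the fence back about 9.8 mm, steady for over 2.5 s, after 21.5 s of the 48 s allowed.

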